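# Sweep the plywood offcuts off the plotter bed into the scrap tray

### The job

Clear the plotter bed for the next job: with closed fingers, sweep the three small plywood offcuts (the disc, the bar and the L-shaped piece) along the bed and over its end into the open scrap tray standing there. Only push them along the bed, do not pick any of them up, and leave everything else where it is, including the jar and the steel weight on the bed.

Things in the scene. Friction and masses are not known exactly. Their poses are not given: they have to be found in the camera images.
- bed: Grey-faced flat bed of a small pen plotter, fixed: 250 mm (its x) by 400 mm (its y), top face 65 mm above the table. Origin: middle of its underside, z up. Along its far (+x) side, 140 to 185 mm from the middle line, runs an aluminium rail with a black carriage, up to 132 mm above the table. The tray stands at its +y or -y end, the case at the other.
- tray: Open grey plastic scrap tray, fixed: 160 mm (its x) by 120 mm (its y), walls 4 mm thick, 50 mm high, inner floor about 4 mm above the table. 2 mm from the bed's +y or -y end, same heading as the bed, up to 30 mm off the bed's middle line along the bed's x. Its rim is 15 mm below the bed's top: what is pushed over that end drops in. Origin: middle of its underside.
- case: Closed plywood electronics case with switches on top, fixed at the other end of the bed, 160 mm by 120 mm by 80 mm high. Its origin is the middle of its underside; its z axis points up.
- disc_mid (a point): Loose plywood offcut: round disc, 40 mm in diameter, 12 mm thick, lying flat on the bed. The point is its centre, half-way up; z along its axis. The offcuts weigh 10 to 20 g and slide easily.
- bar_mid (a point): Loose plywood offcut: bar 56 mm (its x) by 22 mm (its y), 12 mm thick, lying flat on the bed. The point is its centre, half-way up.
- ell_mid (a point): Loose plywood offcut: L-shaped piece 12 mm thick, lying flat on the bed; two legs, each 48 mm long over the outside and 20 mm wide. The point is its centre of mass, half-way up: seen from it the outer corner is at x = y = -18.8 mm, one leg runs from there along +x to x = +29.2 mm, the other along +y to y = +29.2 mm.
- jar: Small closed jar, 36 mm in diameter, 50 mm high, standing on the bed near one long edge. Leave alone. Origin: middle of its underside.
- weight: Round steel hold-down weight with a small knob, 36 mm in diameter, 42 mm high, standing on the bed near the other long edge. Leave alone. Origin: middle of its underside.
- horseshoe: Finished horseshoe-shaped plywood part, about 150 mm across, 8 mm thick, on the table to the left of the bed. Leave alone. Origin: centre of its arc, underside.
- driver: Screwdriver with a black handle, about 200 mm long and 30 mm high at most, lying on the table to the right, pointing away from the robot. Leave alone.
- tape: Roll of paper tape lying flat on the table to the right, 90 mm across, 24 mm high. Leave alone. Origin: centre of its underside.
- mug: White mug on the table, on the left, 85 mm high. Leave alone. Origin: middle of its underside.

How it is judged:
By the outcome, as a careful person would: the job done as asked, in the order asked, and still so for the second after the job is handed in, with the robot touching nothing.
It also fails if it takes over 64 s, if anything falls off the work surface, if the arm or the gripper's body presses on something with over 40 N, if the wrist force passes 120 N, or if a joint passes its speed limit or range.

### The arm

A 6-joint arm with a two-finger parallel gripper is mounted at the origin on the work surface. World frame = base frame: x ahead of the robot, y to its left, z up, the work surface at z = 0. Lengths are in m, angles in rad, forces in N, time in s.
With the tool pointing down it reaches from about 0.25 to 0.775 m from the base axis. Payload 4 kg.
Tool frame: the origin (TCP) lies at the very end of the fingers, on their centre line; the grasp point (between the pads) lies 19 mm behind it; z points along the fingers, y is the line along which they close (so a half turn about z gives the same grasp; the last joint's range is limited). The gripper opens to 94 mm and grips with 3 to 60 N. Pads are 16 mm wide; open, the fingers measure 119 mm over their backs; the gripper's body (75 mm by 177 mm) begins 78 mm behind the grasp point.
Start: joints at [1.033, 0.087, 1.371, -0, 1.684, -0.103], TCP at [0.232, 0.499, 0.176] pointing down, gripper open.
Joint ranges: [-3.1, 3.1], [-0.76, 2.03], [0.27, 2.55], [-1.08, 4.22], [0.17, 2.65], [-2.57, 2.57]. Speed limits (rad/s): [2.79, 2.79, 3.14, 3.14, 3.14, 3.14].

### API

Orientations are given as a unit quaternion [x, y, z, w].
In Python, from bench import r, kinematics, vision, status gives the robot as it stands. Calls block until the motion is done:
- r.move_to(position, orientation): joint-space move of the TCP to a pose.
- r.move_l(position, ori=None, rate=0.15, max_force=None): straight line of the TCP; ori=None keeps the orientation; rate is the mean speed in m/s. With max_force (N) it stops when the force on the tool has changed by that much, and returns True; else False.
- r.movej(angles): joint-space move.
- r.gripper_to(opening): opening from 0.0 (shut) to 1.0 (fully open); the grip force is fixed at half the most; returns when the fingers have stopped.
- r.sleep(seconds).
- kinematics.solve_ik(position, orientation): joint angles nearest the present ones, or None.
- vision.grab_frame(name): name is "side" or "top"; returns the picture (480x640x3 uint8, blue, green, red); there is no depth.
- vision.get_calibration(name): a dict with "K" (3x3 intrinsics, pixels), "origin" and "orientation" of the camera in the world. Camera axes: x right, y down, z forward; pixel columns grow to the right and rows downward; lengths in m; the calibration is good to about 2 mm. A picture is of the moment at which its call begins. get_calibration takes no time and is no camera call.
A pose or a line that the arm cannot do raises r.MotionError and nothing moves.
- r.sign_off(): hands the job in; it is judged then, once.
Readings, each from a call of its own:
- status.current_time_s(): time.
- status.current_qpos(): joint angles.
- status.current_dq(): joint speeds.
- status.current_joint_efforts(): joint torques, N m.
- status.current_tcp_pos(): TCP position.
- status.current_eef_rot(): TCP orientation.
- status.current_force(): force on the tool from outside, world axes, zero at the start.
- status.current_moment(): the same for the moment, N m.
- status.current_width(): opening from 0.0 (shut) to 1.0 (fully open).
- status.current_grip_force(): force on a finger pad.
Only numpy, scipy, OpenCV 4.12 (cv2) and the standard library are available. Lean on these libraries where they do the work, as an engineer would, in place of code of your own. Each camera call takes 0.05 s, during which the arm holds its last target. There are 200 camera calls.

## Working session

There is one attempt and no reset: what is moved stays moved. The work goes in short steps, each a Python script; the robot and the scene stay as the last script left them, time stands still between calls to the robot, and variables do not carry over. Pictures are saved under pics/ and viewed, at most 10 in all, crops included, and the job is handed in when it is done.

```bash
mkdir -p pics; ls; python3 - <<'E'
from bench import r,kinematics,vision,status
import cv2
for n in("top","side"):
    cv2.imwrite(f"pics/{n}0.png",vision.grab_frame(n)); print(vision.get_calibration(n))
print(status.current_eef_rot(),status.current_time_s())
E
```

```text
pics
{'K': array([[572.70881006,   0.        , 316.75588513],
       [  0.        , 572.70881006, 241.21179445],
       [  0.        ,   0.        ,   1.        ]]), 'origin': array([ 0.20734593, -0.00169093,  1.60705027]), 'orientation': array([ 0.71953343, -0.6861793 ,  0.07591813, -0.07527319])}
{'K': array([[582.85570129,   0.        , 322.04011667],
       [  0.        , 582.85570129, 238.54592378],
       [  0.        ,   0.        ,   1.        ]]), 'origin': array([0.44922601, 1.00698552, 0.99659726]), 'orientation': array([-0.03970529,  0.91642804, -0.39800171,  0.01333369])}
[ 2.15670576e-01  9.76465687e-01 -9.32211274e-04 -3.09900254e-04] 0.1
```

View pics/top0.png

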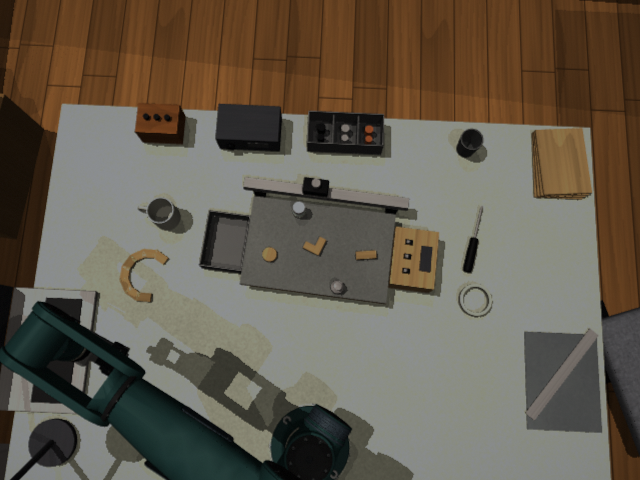

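View pics/side0.png

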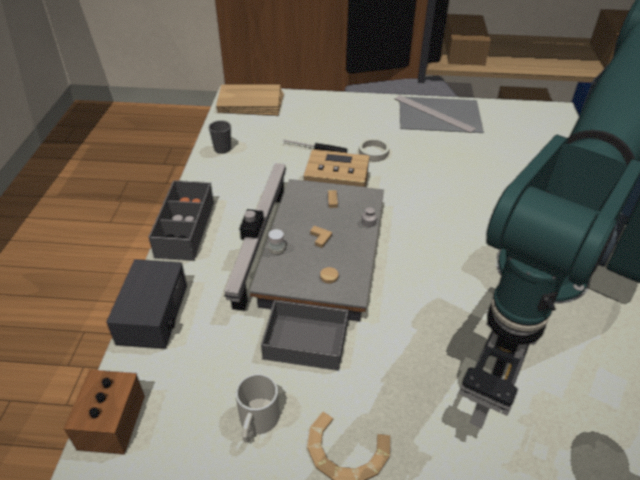

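The top view shows the disc at (269,255), the ell at (316,245) and the bar at (366,255). The jar is at (299,210), the weight at (338,287), and the tray is at the +y end (225,242). The side view agrees.

```bash
cat > h.py <<'E'
import numpy as np,cv2
from bench import r,kinematics,vision,status
from scipy.spatial.transform import Rotation as R
def ray(n,px,z):
    c=vision.get_calibration(n); px=np.atleast_2d(np.asarray(px,float))
    d=np.c_[px,np.ones(len(px))]@np.linalg.inv(c["K"]).T@R.from_quat(c["orientation"]).as_matrix().T
    o=c["origin"]; return (o+d*((z-o[2])/d[:,2])[:,None])[:,:2]
def pix(n,p):
    c=vision.get_calibration(n); q=(np.atleast_2d(p)-c["origin"])@R.from_quat(c["orientation"]).as_matrix()@c["K"].T
    return q[:,:2]/q[:,2:]
def wood(img,n,poly3):
    h=cv2.cvtColor(img,cv2.COLOR_BGR2HSV); m=cv2.inRange(h,(5,80,70),(30,255,255))
    k=np.zeros_like(m); cv2.fillPoly(k,[pix(n,poly3).astype(np.int32)],255)
    cs,_=cv2.findContours(m&k,cv2.RETR_EXTERNAL,cv2.CHAIN_APPROX_NONE)
    return [c for c in cs if cv2.contourArea(c)>25]
E
python3 - <<'E'
from h import *
t=vision.grab_frame("top"); s=vision.grab_frame("side")
c=ray("top",[(252,192),(397,210),(391,302),(241,285)],.065); print("bedtop",c)
print("side bed corners",ray("side",[(286,181),(384,182),(368,306),(257,298)],.065))
print("tray rim",ray("top",[(208,210),(249,214),(243,272),(200,267)],.05))
print("tray rim side",ray("side",[(347,316),(338,365),(263,356)],.05))
print("jar",ray("top",[(299,205)],.115),"weight",ray("top",[(338,284)],.1))
print("jar side",ray("side",[(277,248)],.065),ray("side",[(276,234)],.115),"weight side",ray("side",[(369,221)],.067))
for n,i in(("top",t),("side",s)):
    for k in wood(i,n,np.c_[c,np.full(4,.065)]):
        m=cv2.moments(k);px=[(m['m10']/m['m00'],m['m01']/m['m00'])]
        w=ray(n,k[:,0],.077 if n=="top" else .074)
        print(n,px,m['m00'],ray(n,px,.077),cv2.minAreaRect(w.astype(np.float32)))
v=cv2.resize(t[180:310,190:450],None,fx=3,fy=3,interpolation=2);cv2.imwrite("pics/c.png",v)
E
```

```text
bedtop [[ 0.67520825  0.19295045]
 [ 0.642601   -0.21469912]
 [ 0.3849055  -0.20290283]
 [ 0.4116838   0.20409633]]
side bed corners [[ 0.63793587 -0.19785703]
 [ 0.38237975 -0.21735377]
 [ 0.41311229  0.20965645]
 [ 0.64693673  0.20859102]]
tray rim [[0.62107166 0.31462371]
 [0.61504047 0.19869441]
 [0.44980743 0.20330407]
 [0.45804644 0.32244644]]
tray rim side [[0.4554315  0.22792622]
 [0.46641294 0.35069911]
 [0.61382286 0.34277791]]
jar [[0.62965085 0.05724851]] weight [[ 0.42193975 -0.05698626]]
jar side [[0.62615546 0.0543376 ]] [[0.62515797 0.06107886]] weight side [[ 0.41773032 -0.05685122]]
top [(365.6477541371158, 254.24113475177305)] 141.0 [[ 0.5103143  -0.12984705]] ((0.5101099610328674, -0.1298966109752655), (0.022282585501670837, 0.05734141543507576), 6.61602258682251)
top [(269.05882352941177, 253.84640522875816)] 153.0 [[0.49880684 0.13271325]] ((0.4984436333179474, 0.13286280632019043), (0.03889404982328415, 0.03807973861694336), 3.5478782653808594)
top [(314.9388127853881, 245.89406392694062)] 182.5 [[0.52686926 0.0091274 ]] ((0.5338843464851379, 0.0118162836879491
[... 297 characters left out ...]
)] 187.0 [[0.50051641 0.13894472]] ((0.500143826007843, 0.13674664497375488), (0.03495357930660248, 0.04183744266629219), 4.858116149902344)
side [(320.6360153256705, 235.2528735632184)] 217.5 [[0.52888829 0.01512008]] ((0.5357379913330078, 0.014644695445895195), (0.05560705065727234, 0.05061173811554909), 66.57182312011719)
side [(332.2538226299694, 198.39449541284404)] 109.0 [[ 0.51155826 -0.12251496]] ((0.5122893452644348, -0.1261962354183197), (0.02024330198764801, 0.059562165290117264), 4.355330467224121)
side [(343.3103448275862, 182.4051724137931)] 58.0 [[ 0.48777972 -0.19013833]] ((0.5099918842315674, -0.1941661238670349), (0.010476847179234028, 0.1563488394021988), 87.5212173461914)
```

View pics/c.png

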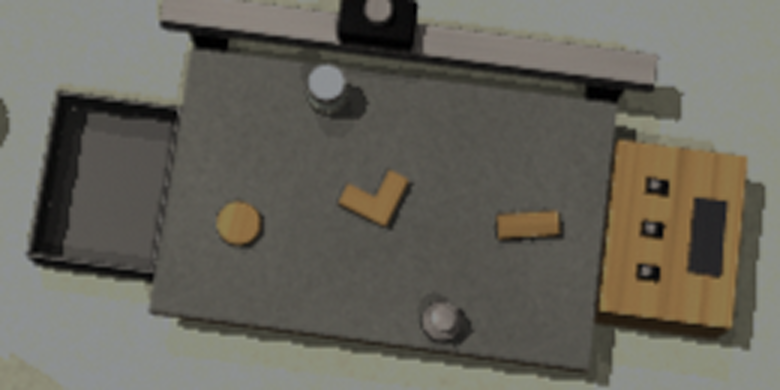

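The tray is at +y, with its rim spanning x from about 0.455 to 0.617. I'll push the disc first, then the ell flush on its outer leg face, turning it gently.

```bash
cat >> h.py <<'E'
def q(a):  # tool down, tool y along world angle a (deg)
    a=np.radians(a); y=np.array([np.cos(a),np.sin(a),0]); z=np.array([0,0,-1.]); 
    return R.from_matrix(np.c_[np.cross(y,z),y,z]).as_quat()
ZP,ZH=.069,.135
def push(path):  # path: list of (x,y,face angle)
    x,y,a=path[0]; r.move_l([x,y,ZH],q(a),rate=.25); r.move_l([x,y,ZP],rate=.12)
    for x,y,a in path[1:]:
        if r.move_l([x,y,ZP],q(a),rate=.09,max_force=12): print("stopped",status.current_tcp_pos(),status.current_force()); break
    p=status.current_tcp_pos(); r.move_l([p[0],p[1],ZH],rate=.2)
E
python3 - <<'E'
from h import *
r.gripper_to(0.0)
d=np.array([.15,.989]); s=np.array([.4997,.1355])-d*.040
e=s+d*(.216-s[1])/d[1]
r.move_to([s[0],s[1],.16],q(-8.6))
print(status.current_qpos(),status.current_time_s())
push([(*s,-8.6),(*e,-8.6)])
# ell
ey=np.array([.399,.917]); com=np.array([.528,.0105]); s=com-ey*.037; c=com-ey*.022
push([(*s,-23.5),(*c,-23.5),(.531,.025,-19),(.538,.055,-13),(.541,.09,-7),(.542,.13,-3),(.543,.219,-2)])
p=status.current_tcp_pos(); r.move_l([.45,-.02,.16],q(0),rate=.25)
print(status.current_time_s())
for n in("top","side"):cv2.imwrite(f"pics/{n}1.png",vision.grab_frame(n))
t=cv2.imread("pics/top1.png")[170:320,190:450];s=cv2.imread("pics/side1.png")[160:380,220:420]
cv2.imwrite("pics/m1.png",np.hstack([cv2.resize(t,(460,265)),cv2.resize(s,(241,265))]))
E
```

```text
[ 8.05251582e-02 -1.43024262e-02  1.50668444e+00  4.52683583e-04
  1.64904491e+00  2.29203698e-01] 3.3667
13.4083
```

View pics/m1.png

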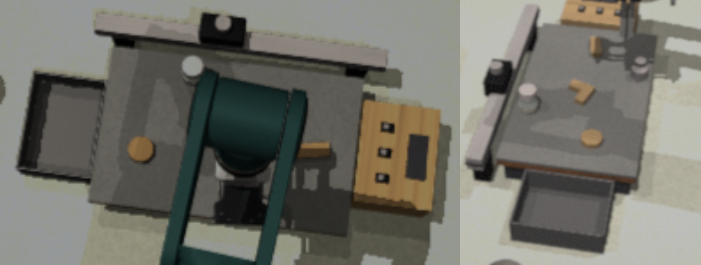

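The disc and ell are where they started, so both passes moved nothing. I'll check the gripper and the heights.

```bash
python3 - <<'E'
from h import *
print(status.current_width(),status.current_tcp_pos(),R.from_quat(status.current_eef_rot()).as_matrix().round(3),status.current_qpos(),status.current_force())
t=cv2.imread("pics/side1.png")[150:330,230:450];cv2.imwrite("pics/s1.png",cv2.resize(t,None,fx=3,fy=3,interpolation=2))
E
```

```text
0.007226668614069764 [ 0.45004129 -0.01913472  0.1595428 ] [[-0.001  1.    -0.001]
 [ 1.     0.001  0.   ]
 [ 0.    -0.001 -1.   ]] [-1.68740939e-01 -1.32580092e-01  1.61833184e+00  3.10361577e-04
  1.65670946e+00 -1.70172839e-01] [0.36105315 0.86717163 0.97220462]
```

View pics/s1.png

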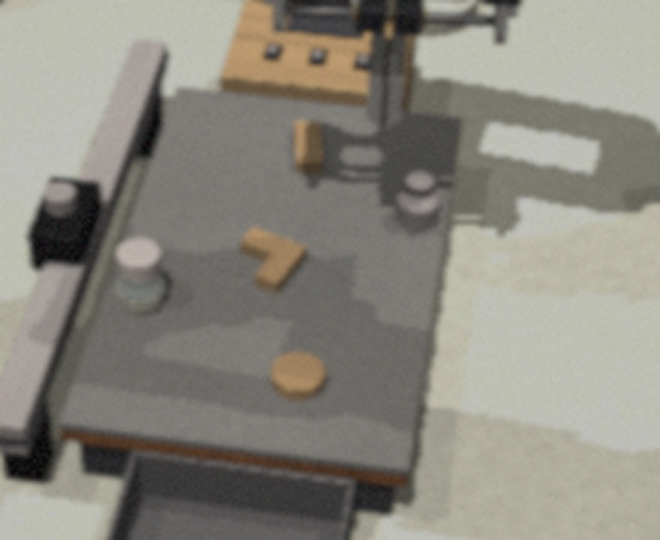

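```bash
python3 - <<'E'
from h import *
print("tip",pix("side",[status.current_tcp_pos()]))
s=[.494,.0955]
r.move_l([*s,.12],q(-8.6),rate=.25); r.move_l([*s,.09],rate=.12)
print(status.current_tcp_pos(),status.current_time_s())
print(r.move_l([*s,.064],rate=.04,max_force=4),status.current_tcp_pos(),status.current_force())
cv2.imwrite("pics/s2.png",cv2.resize(vision.grab_frame("side")[150:330,230:450],None,fx=3,fy=3,interpolation=2))
print(status.current_time_s())
E
```

```text
tip [[356.83943212 200.39078304]]
[0.49367473 0.09462854 0.09001938] 14.575
False [0.49411662 0.09556389 0.06409329] [-0.24726219 -0.27783934  0.32108955]
15.425
```

View pics/s2.png

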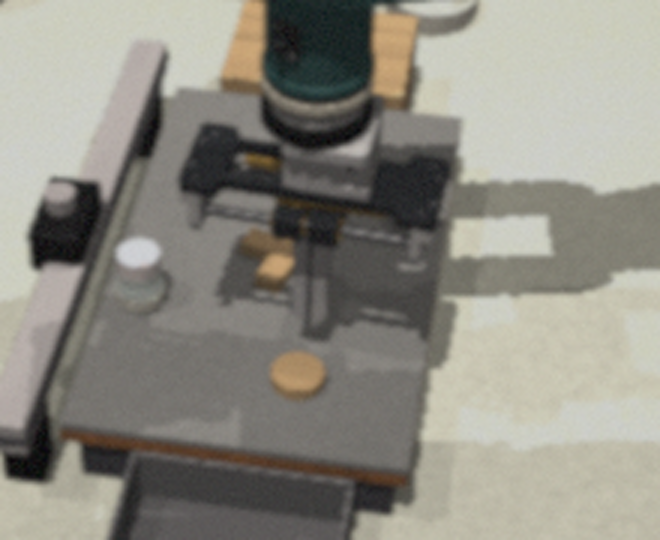

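The fingertips sit higher than the reported TCP: nothing touches the bed at z=0.064, and the image offset is about 8 px. I'll feel for the bed surface with a force guard.

```bash
python3 - <<'E'
from h import *
s=[.494,.0955]
print(r.move_l([*s,.040],rate=.025,max_force=4),status.current_tcp_pos(),status.current_force())
print(status.current_time_s())
E
```

```text
False [0.4941759  0.09551002 0.04021451] [-0.28350977 -0.60833023  0.35832793]
16.5333
```

```bash
python3 - <<'E'
from h import *
a=vision.grab_frame("side");b=vision.grab_frame("top")
print(pix("side",[[.494,.0955,.040],[.494,.0955,.065],[.494,.0955,.08]]))
cv2.imwrite("pics/s3.png",np.hstack([cv2.resize(a[200:300,280:390],(550,500),interpolation=2),cv2.resize(b[220:300,240:290],(250,400),interpolation=2).copy() if 0 else np.zeros((500,1,3),np.uint8)]))
E
```

```text
[[332.87617846 272.20365301]
 [333.09836137 264.47253793]
 [333.23448859 259.73583139]]
```

View pics/s3.png

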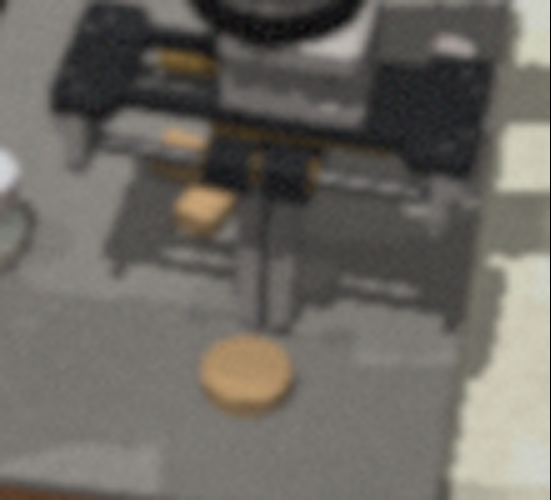

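```bash
python3 - <<'E'
from h import *
s=[.494,.0955]
print(r.move_l([*s,.025],rate=.02,max_force=3),status.current_tcp_pos(),status.current_force(),status.current_time_s())
E
```

```text
True [0.49432053 0.09552903 0.03570908] [-5.42887516e-01 -2.92694447e-03  3.83755303e+00] 17.0333
```

The bed is felt at a reported z of 0.0357, so the tips sit about 29 mm above the reported TCP. I'll redo the pushes at 0.040.

```bash
sed -i 's/ZP,ZH=.*/ZP,ZH=.0395,.072/' h.py; python3 - <<'E'
from h import *
d=np.array([.15,.989]); s=np.array([.4997,.1355])-d*.040
e=s+d*(.218-s[1])/d[1]
push([(*s,-8.6),(*e,-8.6)]); print(status.current_time_s())
ey=np.array([.399,.917]); com=np.array([.528,.0105]); s=com-ey*.039; c=com-ey*.022
push([(*s,-23.5),(*c,-23.5),(.531,.025,-19),(.538,.055,-13),(.541,.09,-7),(.542,.13,-3),(.543,.221,-2)])
print(status.current_time_s())
r.move_l([.515,-.172,.08],q(5),rate=.3)
print(status.current_time_s())
for n in("top","side"):cv2.imwrite(f"pics/{n}2.png",vision.grab_frame(n))
t=cv2.imread("pics/top2.png")[170:320,190:450];s=cv2.imread("pics/side2.png")[160:380,220:420]
cv2.imwrite("pics/m2.png",np.hstack([cv2.resize(t,(460,265)),cv2.resize(s,(241,265))]))
E
```

```text
19.5917
25.1333
26.5917
```

View pics/m2.png

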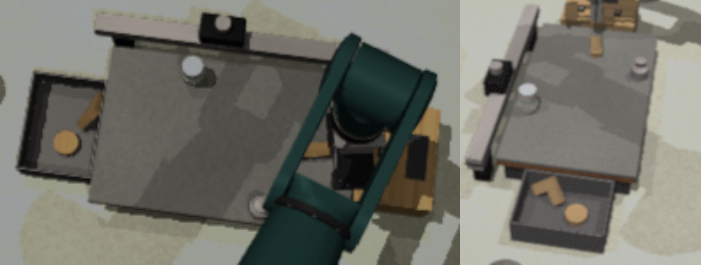

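The disc and ell are in the tray, and the jar and weight are undisturbed. The bar is next.

```bash
python3 - <<'E'
from h import *
push([(.515,-.172,5),(.5135,-.15,4.5),(.5115,-.11,2.5),(.511,-.06,0),(.5115,-.01,-1),(.513,.05,-1.5),(.515,.12,-1.5),(.517,.222,-1)])
print(status.current_time_s())
r.move_l([.45,-.02,.13],q(0),rate=.3); 
for n in("top","side"):cv2.imwrite(f"pics/{n}3.png",vision.grab_frame(n))
t=cv2.imread("pics/top3.png")[170:320,190:450];s=cv2.imread("pics/side3.png")[160:380,220:420]
cv2.imwrite("pics/m3.png",np.hstack([cv2.resize(t,(460,265)),cv2.resize(s,(241,265))]))
E
```

```text
33.1
```

View pics/m3.png

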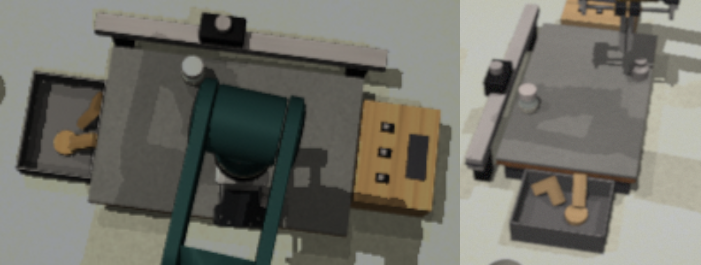

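All three are in the tray, but the bar may be leaning on the near wall, so I'll take a close look.

```bash
python3 - <<'E'
from h import *
a=cv2.imread("pics/side3.png")[295:375,255:355];b=cv2.imread("pics/top3.png")[205:275,198:258]
cv2.imwrite("pics/z.png",np.hstack([cv2.resize(a,(500,400),interpolation=2),cv2.resize(b,(300,400),interpolation=2)]))
E
```

```text
(no output)
```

View pics/z.png

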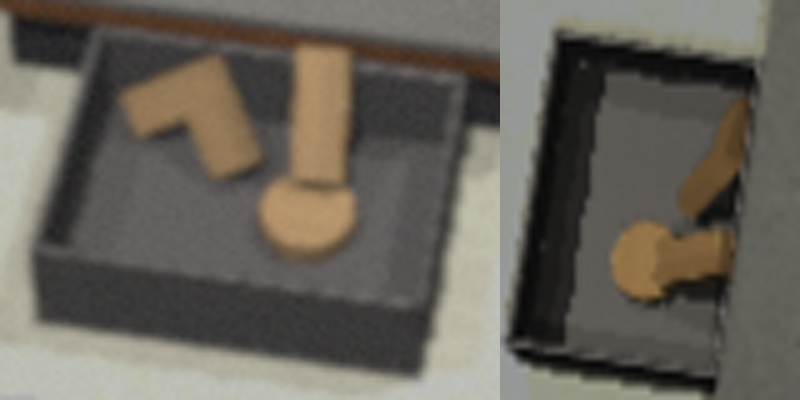

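The bar leans from the disc up to the near rim. A gentle guarded press on its middle should lay it down, so first I'll triangulate where it is.

```bash
python3 - <<'E'
from h import *
def tri(a,b):
    z=np.linspace(0,.09,91); d=[np.linalg.norm(ray("side",[a],k)-ray("top",[b],k)) for k in z]; i=int(np.argmin(d))
    return z[i],d[i],ray("side",[a],z[i])[0],ray("top",[b],z[i])[0]
S=lambda x,y:(255+x/5,295+y/5); T=lambda x,y:(198+(x-500)/5,205+y/5.714)
print("low",tri(S(320,183),T(660,262)))
print("up",tri(S(324,45),T(733,250)))
print("disc",tri(S(307,212),T(642,260)))
print("bed end at z=.065",ray("top",[T(735,240)],.065),ray("top",[T(735,240)],.05))
E
```

```text
low (np.float64(0.018000000000000002), np.float64(0.0013260150209555954), array([0.51203941, 0.24881494]), array([0.51335789, 0.24867378]))
up (np.float64(0.053), np.float64(0.0003193210185304793), array([0.5144767, 0.2029933]), array([0.51446356, 0.20331235]))
disc (np.float64(0.012), np.float64(0.001492851514254462), array([0.51652242, 0.25978214]), array([0.5150337 , 0.25989315]))
bed end at z=.065 [[0.51703966 0.20099319]] [[0.52005215 0.20296476]]
```

```bash
python3 - <<'E'
from h import *
def bar(tag):
    a=vision.grab_frame("side");b=vision.grab_frame("top");cv2.imwrite(f"pics/side{tag}.png",a);cv2.imwrite(f"pics/top{tag}.png",b)
    for n,i in(("side",a),("top",b)):
        for k in wood(i,n,np.array([[.45,.2,.055],[.625,.195,.055],[.63,.33,.055],[.455,.34,.055]])):
            w=ray(n,k[:,0],.016); print(n,w.min(0).round(3),w.max(0).round(3),cv2.contourArea(k))
bar(4)
x,y=.513,.230
r.move_l([x,y,.13],q(0),rate=.3); r.move_l([x,y,.015],rate=.12)
print(r.move_l([x,y,-.006],rate=.03,max_force=8),status.current_tcp_pos(),status.current_force())
p=status.current_tcp_pos()
print(r.move_l([x,y+.02,p[2]],rate=.05,max_force=10),status.current_tcp_pos(),status.current_force())
p=status.current_tcp_pos()
r.move_l([p[0],p[1],.10],rate=.2); r.move_l([.45,-.02,.13],rate=.3)
bar(5); print(status.current_time_s())
E
```

```text
side [0.541 0.181] [0.602 0.245] 326.5
side [0.45  0.158] [0.635 0.285] 671.0
top [0.496 0.209] [0.534 0.278] 206.5
top [0.54  0.206] [0.6   0.243] 107.5
True [0.51615414 0.23453358 0.02066914] [-1.16390054  2.18710649  4.57412933]
False [0.51255535 0.25005388 0.02007406] [ 0.0024572  -0.46364622  0.25809171]
side [0.541 0.181] [0.602 0.245] 326.5
side [0.45  0.158] [0.635 0.285] 666.0
top [0.495 0.209] [0.534 0.278] 208.0
top [0.54  0.206] [0.6   0.243] 107.5
38.9
```

The guard tripped on leftover motion before touching the bar. I'll retry after settling.

```bash
python3 - <<'E'
from h import *
def bar(tag):
    a=vision.grab_frame("side");b=vision.grab_frame("top");cv2.imwrite(f"pics/side{tag}.png",a);cv2.imwrite(f"pics/top{tag}.png",b)
    for n,i in(("side",a),("top",b)):
        for k in wood(i,n,np.array([[.45,.2,.055],[.625,.195,.055],[.63,.33,.055],[.455,.34,.055]])):
            w=ray(n,k[:,0],.016); print(n,w.min(0).round(3),w.max(0).round(3),cv2.contourArea(k))
x,y=.513,.230
r.move_l([x,y,.13],q(0),rate=.3); r.move_l([x,y,.025],rate=.12); r.sleep(.4)
print(r.move_l([x,y,-.008],rate=.025,max_force=8),status.current_tcp_pos(),status.current_force())
p=status.current_tcp_pos(); r.sleep(.2)
print(r.move_l([x,y+.015,p[2]],rate=.04,max_force=10),status.current_tcp_pos(),status.current_force())
p=status.current_tcp_pos()
r.move_l([p[0],p[1],.10],rate=.15); r.move_l([.45,-.02,.13],rate=.3)
bar(6); print(status.current_time_s())
E
```

```text
True [0.51386297 0.23112879 0.02397335] [-0.78172823  0.54939465  3.73620823]
False [0.51254969 0.24506456 0.02331179] [-0.62188801 -0.0306114  -0.0308978 ]
side [0.541 0.181] [0.602 0.247] 326.5
side [0.45  0.158] [0.635 0.285] 674.0
top [0.495 0.209] [0.534 0.278] 205.0
top [0.54  0.206] [0.6   0.243] 107.5
44.275
```

```bash
python3 - <<'E'
from h import *
x,y=.513,.230
r.move_l([x,y,.10],q(0),rate=.3); r.move_l([x,y,.014],rate=.12)
for z in (.011,.008,.005,.002,-.001,-.004,-.007):
    r.move_l([x,y,z],rate=.03); f=status.current_force(); print(z,f.round(1))
    if abs(f[2])>8: break
r.move_l([x,y,.10],rate=.2); r.move_l([.45,-.02,.13],rate=.3)
for n in("side","top"):
    i=vision.grab_frame(n); cv2.imwrite(f"pics/{n}7.png",i)
    for k in wood(i,n,np.array([[.45,.2,.055],[.625,.195,.055],[.63,.33,.055],[.455,.34,.055]])):
        w=ray(n,k[:,0],.016); print(n,w.min(0).round(3),w.max(0).round(3),cv2.contourArea(k))
print(status.current_time_s())
E
```

```text
0.011 [-4.8  6.2 24. ]
side [0.541 0.181] [0.602 0.247] 327.5
side [0.45  0.158] [0.635 0.285] 669.5
top [0.496 0.209] [0.534 0.278] 207.0
top [0.54  0.206] [0.6   0.243] 107.5
48.1167
```

The bar held under a 24 N press. Its upper end leans stably against the near wall with its lower edge below the rim, so it is inside the tray. I'm handing the job in.

```bash
python3 -c "
from h import *
print(r.sign_off(),status.current_time_s())"
```

```text
the job is handed in; nothing more can be done
the job is handed in; nothing more can be done
```

The disc, bar and L-shaped piece are all in the scrap tray, swept there with closed fingers; the bar leans on the near wall and wouldn't lie flat when pressed, the jar and weight look unmoved in the pictures, and I handed the job in at about 48 s.

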